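# Pack the sealed samples into the transport caddy

### The arm

A 6-joint arm with a two-finger parallel gripper is mounted at the origin on the work surface. World frame = base frame: x ahead of the robot, y to its left, z up, the work surface at z = 0. Lengths are in mm, angles in rad, forces in N, time in s.
With the tool pointing down it reaches from about 350 to 975 mm from the base axis. Payload 7.1 kg.
Tool frame: the origin (TCP) lies at the very end of the fingers, on their centre line; the grasp point (between the pads) lies 19 mm behind it; z points along the fingers, y is the direction in which the jaws open and shut (so a half turn about z gives the same grasp; the last joint's range is limited). The gripper opens to 88 mm and grips with 3 to 60 N. Pads are 20 mm wide; open, the fingers measure 115 mm over their backs; the gripper's body (75 mm by 178 mm) begins 61 mm behind the grasp point.
Start: joints at [1.162, 0.423, 1.63, -0, 1.089, -0.019], TCP at [237.47, 578.111, 222.675] pointing down, gripper open.
Joint ranges: [-3, 3], [-0.9, 2.11], [0.09, 2.58], [-1.31, 4.45], [0.11, 2.69], [-2.54, 2.54]. Speed limits (rad/s): [2.39, 2.39, 3.01, 3.14, 3.14, 3.14].

### API

Orientations are given as a rotation vector (axis times angle).
In Python, from workcell import * gives the robot as it stands.
- The arm moves only by the tool play_rows, never from a script. Its argument "plan" is text: rows parted by semicolons, each of 7 numbers parted by spaces: the finger opening in cm, from 0 to 8.78, then the shift along the tool's x, y, z in cm, then the turn, a rotation vector about the tool's x, y, z in degrees. A call has 1 to 20 rows; each row shifts and turns the commanded pose from where the row before left it, along the tool's axes as they then stand; what a row does not reach is not made up. A row lasts 1/8 s, in which the tool goes at most 62.5 mm and 10.7 degrees, less where a joint would pass 70% of its speed; a pose out of reach is approached as far as the arm can. A call is refused whole if a number of a shift passes 6.25 or a number of a turn 10.7, either way. A call with a gripper value outside its range is refused whole. The fingers move at their own pace and stop on an object; the grip force is fixed at half the most. Time passes only in rows, so rows that do not move let the fingers close. It gives the time, the measured TCP pose, the force and the opening at its end, in the units of the state.
- get_obs(): the state, without advancing time (a new reading comes with each control period).
- get_image(name): name is "scene" or "top" or "wrist"; returns a dict with "pixels" (400x640x3 uint8, red, green, blue), "range_z" (400x640 float32, mm along the optical axis (not along the pixel's ray), 0 where there is no reading), "fx", "fy", "cx", "cy" (pixels), "distortion" ([k1, k2, p1, p2, k3] as OpenCV has them; the pictures are not rectified), "eye" and "attitude" of the camera in the world. Camera axes: x right, y down, z forward; pixel columns grow to the right and rows downward; lengths in mm; the calibration is good to about 2 mm. A picture is of the moment at which its call begins.
- close_job(): hands the job in, once; it reports no verdict.
The state is a dict: "t": time; "qpos": joint angles; "qvel": joint speeds; "joint_torque": joint torques, N m; "ee_pos": TCP position; "orientation": TCP orientation; "ft_force": force on the tool from outside, world axes, zero at the start; "moment": the same for the moment, N m; "width": finger opening in mm.
Only numpy, scipy, OpenCV 4.12 (cv2) and the standard library are available. Lean on these libraries where they do the work, as an engineer would, in place of code of your own. Each camera call takes 0.05 s, during which the arm holds its last target. There are 200 camera calls.

### The job

Get the sample caddy ready to go: put each of the three closed containers (the lidded cup, the capped tube and the lidded slide box) upright into the insert made for it, right down on the pocket floor, keeping it upright on the way. Leave the three open, empty ones standing where they are.

Things in the scene. Friction and masses are not known exactly. Their poses are not given: they have to be found in the camera images.
- cup_centre (a point): The closed specimen cup, to be packed: round, frosted body 50 mm across at the foot, with a white screw lid 60 mm across and 15 mm high at the top; 68 mm high in all, about 90 g, standing loose. The point is its centre, 34 mm above its foot; z up.
- tube_centre (a point): The closed self-standing sample tube, to be packed: slim, round, body 29 mm across, foot 31 mm, white screw cap 33 mm across and 21 mm high at the top; 95 mm high in all, about 60 g, standing loose. The point is its centre, 47.5 mm above its foot; z up.
- box_centre (a point): The closed slide box, to be packed: upright rectangular box, frosted, 72 x 28 mm, with a white lid 74 x 30 mm and 20 mm high at the top; 66 mm high in all, about 90 g, standing loose. The point is its centre, 33 mm above its foot; x along its long side, y across its 30 mm width, z up.
- bay_cup: Place of the closed cup: round pocket 76 mm across in a black insert 86 x 100 mm, 18 mm high: one of three in a row (102 mm pitch along y) in a fixed grey caddy 100 x 322 mm with 28 mm walls. Origin: centre of the pocket floor, 5 mm above the bench; z up, x across the caddy, y along the row.
- bay_tube: Place of the closed tube: round pocket 48 mm across in a black insert 86 x 100 mm, 18 mm high: one of three in a row (102 mm pitch along y) in a fixed grey caddy 100 x 322 mm with 28 mm walls. Origin: centre of the pocket floor, 5 mm above the bench; z up, x across the caddy, y along the row.
- bay_box: Place of the closed slide box: rectangular pocket 44 mm along x by 88 mm along y (the box's long side goes along y, either way round) in a black insert 86 x 100 mm, 18 mm high: one of three in a row (102 mm pitch along y) in a fixed grey caddy 100 x 322 mm with 28 mm walls. Origin: centre of the pocket floor, 5 mm above the bench; z up, x across the caddy, y along the row.
- open_cup_centre (a point): Look-alike to leave alone: the same frosted cup without a lid, open and empty, 56 mm across, 54 mm high, loose. The point is its centre, 27 mm above its foot.
- open_tube_centre (a point): Look-alike to leave alone: the same slim tube without a cap, open and empty, 29 mm across, 75 mm high, loose. The point is its centre, 37.5 mm above its foot.
- open_box_centre (a point): Look-alike to leave alone: the same slide box without a lid, open and empty, 72 x 28 mm, 50 mm high, loose. The point is its centre, 25 mm above its foot; x along its long side.
Not all that is in view belongs to the job. What is shaped like the bay_tube but turquoise is not meant.

How it is judged:
By the outcome, as a careful person would: the job done as asked, in the order asked, and still so for the second after the job is handed in, with the robot touching nothing.
It also fails if it takes over 109 s, if anything falls off the work surface, if the arm or the gripper's body presses on something with over 40 N, if the wrist force passes 120 N, or if a joint passes its speed limit or range.

## Working session

There is one attempt and no reset: what is moved stays moved. The work goes in short steps, Python scripts to look and compute and a tool call to move; the robot and the scene stay as the last step left them, time stands still between calls to the robot, and variables do not carry over. Pictures are saved under pics/ and viewed, about 12 in all and at most 16, crops included, and the job is handed in when it is done.

Besides the shell and the picture viewer there is one more tool, called after "Emit:" in YAML: its name, and indented under it one key for each argument. play_rows: Moves the arm, as the interface text tells. Its arguments: {"type":"object","properties":{"plan":{"type":"string"}},"required":["plan"]}

```bash
mkdir -p pics
cat > h.py <<'E'
from workcell import *
import numpy as np, cv2
from scipy.spatial.transform import Rotation as R
def snap(n,f=None):
    im=get_image(n)
    np.savez('%s.npz'%(f or n),**{k:np.array(v) for k,v in im.items()})
    cv2.imwrite('pics/%s.png'%(f or n),im['pixels'][:,:,::-1]); return im
def rot(a):
    a=np.array(a,float)
    if a.shape==(3,3): return a
    return R.from_rotvec(a).as_matrix()
def ray(im,u,v):
    K=np.array([[im['fx'],0,im['cx']],[0,im['fy'],im['cy']],[0,0,1]],float)
    p=cv2.undistortPoints(np.array([[[u,v]]],float),K,np.array(im['distortion'],float))[0,0]
    return rot(im['attitude'])@np.array([p[0],p[1],1.])
def at_z(im,u,v,z):
    d=ray(im,u,v); e=np.array(im['eye'],float); return e+d*(z-e[2])/d[2]
def at_r(im,u,v):
    return np.array(im['eye'],float)+ray(im,u,v)*float(im['range_z'][int(v),int(u)])
E
python3 - <<'E'
from h import *
for n in('top','scene'):
    im=snap(n); print(n,im['eye'],im['attitude'],im['fx'],im['distortion'])
print(get_obs())
E
```

```text
top [ 362.76721293    7.05894723 1205.70538344] [-2.14625853  2.11632518 -0.21758405] 503.6551380683204 [-0.06315622  0.          0.          0.          0.        ]
scene [ 900.39606223 -539.32966537  813.00598776] [-2.40812934 -0.57568762  0.22917012] 408.0577112805441 [-0.10860428  0.          0.          0.          0.        ]
{'t': 0.1, 'qpos': array([ 1.16200633e+00,  4.23789613e-01,  1.63061685e+00,  2.01366108e-05,
        1.08862085e+00, -1.90333282e-02]), 'qvel': array([-0.0001655 , -0.0017956 , -0.00071118,  0.00102534, -0.00118081,
       -0.00072061]), 'joint_torque': array([ 1.28325453e-03, -5.45612311e+01, -2.74328828e+01,  6.46273512e-02,
        1.87603338e-02, -4.97290068e-05]), 'ee_pos': array([237.26184914, 577.65528288, 221.96242411]), 'orientation': array([-6.08312452e-01, -3.08180670e+00,  2.19602916e-03]), 'ft_force': array([ 0.18580998, -0.26147266, -0.08152856]), 'moment': array([-0.01556759, -0.00318711, -0.01534696]), 'width': 87.80694404126831}
```

View pics/top.png

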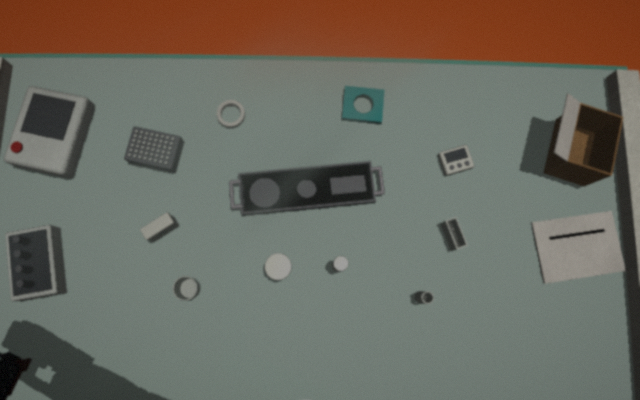

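View pics/scene.png

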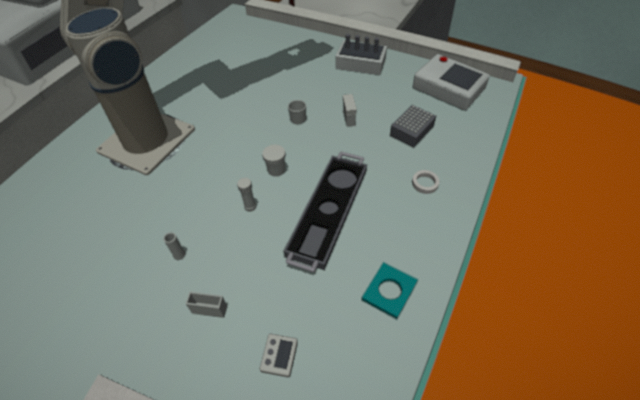

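Run:
```python
from h import *
im=dict(np.load('top.npz'))
c=im['pixels'][155:315,130:470,::-1]
cv2.imwrite('pics/crop1.png',cv2.convertScaleAbs(cv2.resize(c,None,fx=2.35,fy=2.35,interpolation=cv2.INTER_CUBIC),alpha=1.3))
for n,u,v,z in[('cup',277.5,266,68),('tube',341,264,95),('box',159,226,66),('bcup',264.5,192.5,23),('btube',306.5,188.5,23),('bbox',348.5,184.5,23),('ocup',188,288,54),('otube',427,297,75),('obox',452,234,50)]:
    print(n,at_z(im,u,v,z).round(),at_r(im,u,v).round())
```

```text
cup [421.  70.  68.] [421.  70.  68.]
tube [426. -71.  95.] [426. -70.  98.]
box [508. 343.  66.] [508. 343.  66.]
bcup [598. 108.  23.] [601. 110.   6.]
btube [609.   8.  23.] [613.   8.   5.]
bbox [621. -93.  23.] [624. -94.   8.]
ocup [370. 272.  54.] [370. 282.   6.]
otube [ 356. -264.   75.] [ 356. -274.   32.]
obox [ 501. -332.   50.] [ 507. -347.    2.]
```

View pics/crop1.png

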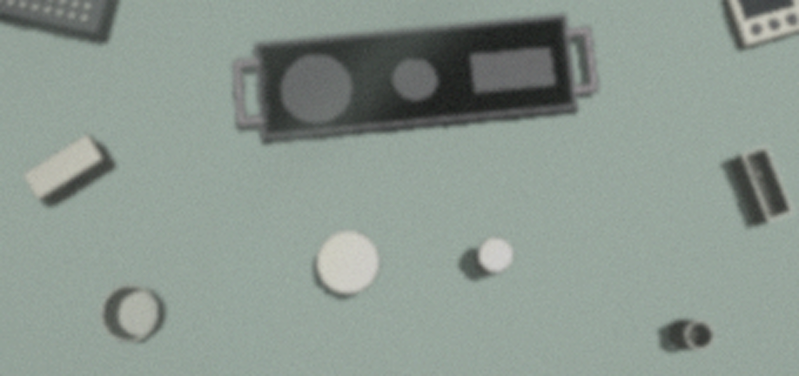

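```bash
cat >> h.py <<'E'
def blob(im,mask,u,v,z):
    n,l=cv2.connectedComponents(mask.astype(np.uint8)); k=l[int(v),int(u)]; assert k
    c=max(cv2.findContours((l==k).astype(np.uint8),cv2.RETR_EXTERNAL,cv2.CHAIN_APPROX_NONE)[0],key=len)
    P=np.array([at_z(im,a,b,z)[:2] for a,b in c[:,0]],np.float32)
    r=cv2.minAreaRect(P); B=cv2.boxPoints(r); e=[B[1]-B[0],B[2]-B[1]]; e=max(e,key=np.linalg.norm)
    return np.round(r[0],1),np.round(r[1],1),round(np.degrees(np.arctan2(e[1],e[0]))%180,1)
def go(x,y,z,jaw):  # shift in current tool axes (cm) and turn about tool z (deg, mod 180); jaw = world yaw of tool y, deg
    o=get_obs(); T=rot(o['orientation']); d=T.T@(np.array([x,y,z])-o['ee_pos'])/10
    c=np.degrees(np.arctan2(T[1,1],T[0,1])); t=-((jaw-c+90)%180-90)
    print('pos',o['ee_pos'].round(1),'jaw',c.round(1),'tilt z',T[:,2].round(3),'w',o['width'].round(1),'F',o['ft_force'].round(1),'t',round(o['t'],2),'q6',o['qpos'][5].round(2))
    print('  shift cm',d.round(2),'turn z deg',round(t,1)); return d
E
python3 - <<'E'
from h import *
im=dict(np.load('top.npz'))
g=cv2.cvtColor(im['pixels'],cv2.COLOR_RGB2HSV); V=g[...,2].astype(int); S=g[...,1]
for u,v in[(277,266),(341,264),(159,226),(264,192),(306,188),(348,184),(325,200),(200,210)]: print(u,v,im['pixels'][v,u])
w=(S<40)&(V>150)
for n,u,v,z in[('cup',277,266,68),('tube',341,264,95),('box',159,226,66)]: print(n,blob(im,w,u,v,z))
f=(V>65)
for n,u,v in[('bcup',264,192),('btube',306,188),('bbox',348,184)]: print(n,blob(im,f,u,v,5),blob(im,f,u,v,23))
go(421,70,200,90)
E
```

```text
277 266 [155 154 148]
341 264 [157 155 153]
159 226 [147 148 138]
264 192 [83 85 85]
306 188 [77 78 79]
348 184 [82 83 83]
325 200 [26 29 26]
200 210 [117 126 121]
cup (array([421.5,  70.1]), array([49.1, 51.6]), np.float32(90.8))
tube (array([429. , -70.2]), array([24.3, 23.8]), np.float32(57.0))Traceback (most recent call last):
  File "<stdin>", line 6, in <module>
  File "h.py", line 21, in blob
    n,l=cv2.connectedComponents(mask.astype(np.uint8)); k=l[int(v),int(u)]; assert k
                                                                                   ^
AssertionError
```

Run:
```python
from h import *
im=dict(np.load('top.npz')); p=cv2.GaussianBlur(im['pixels'],(3,3),0).astype(int)
w=(p[...,0]>131)&(p[...,0]>p[...,1]-6)
for n,u,v,z in[('cup',277,266,68),('tube',341,264,95),('box',159,226,66)]: print(n,blob(im,w,u,v,z))
f=p[...,1]>54
for n,u,v in[('bcup',264,192),('btube',306,188),('bbox',348,184)]: print(n,blob(im,f,u,v,5),blob(im,f,u,v,23))
go(421,70,200,90)
```

```text
cup (array([422.6,  69.1]), array([55.9, 53.9]), np.float32(1.2))
tube (array([429.6, -70.5]), array([28.5, 26.4]), np.float32(0.3))
box (array([509.1, 350.2]), array([24.9, 68.6]), np.float32(124.8))
bcup (array([629.3, -34. ]), array([1034.9, 1708.7]), np.float32(90.5)) (array([625.3, -33.4]), array([1019.4, 1683. ]), np.float32(90.5))
btube (array([616.1,  12.1]), array([52.2, 43.5]), np.float32(45.4)) (array([612.3,  12. ]), array([51.4, 42.9]), np.float32(45.4))
bbox (array([625.5, -92.6]), array([41.7, 85.1]), np.float32(96.1)) (array([621.5, -91.1]), array([41.1, 83.9]), np.float32(96.1))Traceback (most recent call last):
  File "<stdin>", line 7, in <module>
  File "h.py", line 29, in go
    print('pos',o['ee_pos'].round(1),'jaw',c.round(1),'tilt z',T[:,2].round(3),'w',o['width'].round(1),'F',o['ft_force'].round(1),'t',round(o['t'],2),'q6',o['qpos'][5].round(2))
                                                                                   ^^^^^^^^^^^^^^^^
AttributeError: 'float' object has no attribute 'round'
```

```bash
sed -i "s/o\['width'\].round(1)/round(float(o['width']),1)/" h.py
python3 - <<'E'
from h import *
go(422,69.8,150,6)
E
```

```text
pos [237.3 577.7 222. ] jaw 67.7 tilt z [-0.001 -0.001 -1.   ] w 87.8 F [ 0.2 -0.3 -0.1] t 0.1 q6 -0.02
  shift cm [-36.39 -39.95   7.25] turn z deg 61.7
```

Emit:
play_rows:
  plan: "8.7 -3.03 -3.33 0 0 0 0;8.7 -3.03 -3.33 0 0 0 0;8.7 -3.03 -3.33 0 0 0 0;8.7 -3.03 -3.33 0 0 0 0;8.7 -3.03 -3.33 0 0 0 0;8.7 -3.03 -3.33 0 0 0 0;8.7 -3.03 -3.33 0 0 0 0;8.7 -3.03 -3.33 0 0 0 0;8.7 -3.03 -3.33 0 0 0 0;8.7 -3.03 -3.33 0 0 0 0;8.7 -3.03 -3.33 0 0 0 0;8.7 -3.03 -3.33 0 0 0 0;8.7 0 0 1 0 0 8.8;8.7 0 0 1 0 0 8.8;8.7 0 0 1 0 0 8.8;8.7 0 0 1 0 0 8.8;8.7 0 0 1 0 0 8.8;8.7 0 0 1 0 0 8.8;8.7 0 0 1 0 0 8.8;8.7 0 0 0 0 0 0"

```text
t: 2.6
ee_pos: [421.2, 70.2, 152.0]
orientation: [-2.098, -2.336, 0.002]
ft_force: [-0.4, -0.0, 0.7]
width: 87.1
```

Run:
```python
from h import *
im=snap('wrist','w1'); go(422,69.8,41,6)
p=im['pixels']; print(im['eye'],im['range_z'][::50,::80].round())
```

```text
pos [421.6  70.3 152.5] jaw 6.2 tilt z [-0.001 -0.    -1.   ] w 87.1 F [-0.1  0.   0.1] t 2.65 q6 0.03
  shift cm [-0.05  0.04 11.15] turn z deg 0.2
[412.69693658 149.64440054 313.85392362] [[269. 272. 271. 272. 272. 272. 270. 269.]
 [282. 283. 284. 286. 284. 284. 284. 283.]
 [297. 297. 298. 299. 298. 300. 271. 296.]
 [301. 314. 314. 313. 313. 313. 308. 312.]
 [305. 330. 330. 329. 258. 330. 323. 330.]
 [324. 349. 349. 163. 348. 152. 342. 348.]
 [374.  72.  80.  80.  80.  81.  77.  70.]
 [ 55.  73.  80. 392. 273. 393.  79.  73.]]
```

View pics/w1.png

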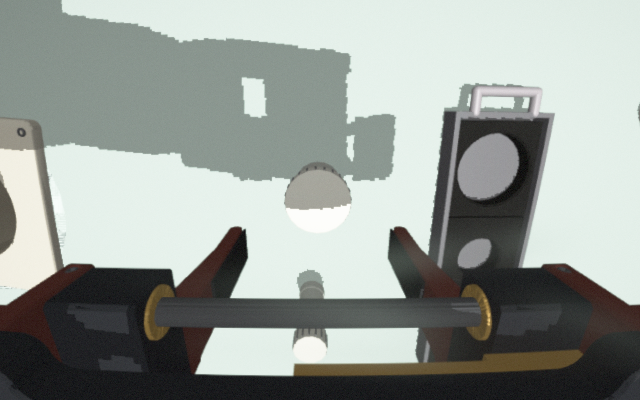

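Run:
```python
from h import *
im=dict(np.load('w1.npz'))
print('cup',at_z(im,318,199.5,68)); print('tube',at_z(im,310,348,95))
for z in (5,23): print('bay',at_z(im,488.5,167,z))
print('caddy wall corners',at_z(im,445,113,28),at_z(im,553,114,28))
```

```text
cup [420.93146443  72.63650954  68.        ]
tube [428.4141092  -66.49692861  95.        ]
bay [604.5702281  110.05426195   5.        ]
bay [593.38785681 112.36157437  23.        ]
caddy wall corners [533.69684941 159.40592465  28.        ] [641.88022522 172.20008654  28.        ]
```

Emit:
play_rows:
  plan: "8.7 -0.1 0 2.7 0 0 0;8.7 0 0 2.8 0 0 0;8.7 0 0 2.8 0 0 0;8.7 0 0 2.0 0 0 0;8.7 0 0 0.8 0 0 0;8.7 0 0 0 0 0 0;5 0 0 0 0 0 0;5 0 0 0 0 0 0;5 0 0 0 0 0 0;5 0 0 0 0 0 0;5 0 0 0 0 0 0;5 0 0 0 0 0 0"

```text
t: 4.15
ee_pos: [422.3, 69.4, 42.1]
orientation: [2.1, 2.336, 0.001]
ft_force: [-0.7, -0.4, 5.6]
width: 59.1
```

Run:
```python
from h import *
go(600,110,130,6)
```

```text
pos [422.3  69.4  42.1] jaw 6.1 tilt z [ 0.001  0.    -1.   ] w 59.1 F [-0.7 -0.4  5.6] t 4.15 q6 0.03
  shift cm [ 2.16 18.11 -8.78] turn z deg 0.1
```

Emit:
play_rows:
  plan: "5 0 0 -0.5 0 0 0;5 0 0 -1.5 0 0 0;5 0 0 -2 0 0 0;5 0 0 -2 0 0 0;5 0 0 -2 0 0 0;5 0 0 -0.8 0 0 0;5 0.1 1.1 0 0 0 0;5 0.2 2 0 0 0 0;5 0.3 2.5 0 0 0 0;5 0.3 2.5 0 0 0 0;5 0.3 2.5 0 0 0 0;5 0.3 2.5 0 0 0 0;5 0.3 2.5 0 0 0 0;5 0.2 1.5 0 0 0 0;5 0.1 1 0 0 0 0;5 0 0 0 0 0 0;5 0 0 0 0 0 0"

```text
t: 6.28
ee_pos: [599.0, 109.2, 129.5]
orientation: [-2.1, -2.335, 0.001]
ft_force: [-0.5, 0.4, -0.9]
width: 59.4
```

Run:
```python
from h import *
im=snap('wrist','w2'); snap('scene','s2'); go(600,109.5,47,6)
a=cv2.imread('pics/w2.png'); b=cv2.imread('pics/s2.png')[100:300,230:430]
cv2.imwrite('pics/m2.png',np.hstack([cv2.resize(a,(480,300)),cv2.resize(b,(300,300))]))
```

```text
pos [599.1 109.2 129.7] jaw 6.1 tilt z [-0.001 -0.    -1.   ] w 59.6 F [-0.9  0.4 -0.8] t 6.38 q6 0.05
  shift cm [0.02 0.09 8.27] turn z deg 0.1
```

View pics/m2.png

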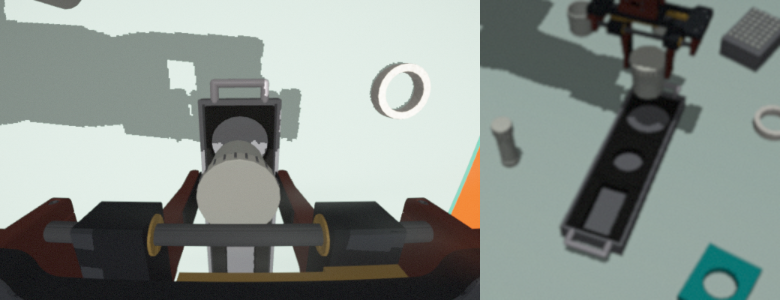

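The cup is held upright over its pocket (pocket at (238,130) in the left panel, cup in line with it). Lowering.

Emit:
play_rows:
  plan: "5 0 0.05 1.5 0 0 0;5 0 0 2 0 0 0;5 0 0 2 0 0 0;5 0 0 1.5 0 0 0;5 0 0 0.6 0 0 0;5 0 0 0.3 0 0 0;5 0 0 0.2 0 0 0;5 0 0 0.15 0 0 0;5 0 0 0 0 0 0"

```text
t: 7.5
ee_pos: [600.5, 109.4, 47.5]
orientation: [2.101, 2.336, 0.001]
ft_force: [0.3, -0.5, -0.8]
width: 59.6
```

Run:
```python
from h import *
go(428.5,-69,170,6)
```

```text
pos [600.5 109.4  47.5] jaw 6.1 tilt z [ 0.  0. -1.] w 59.6 F [ 0.3 -0.5 -0.8] t 7.5 q6 0.05
  shift cm [-15.92 -18.98 -12.26] turn z deg 0.1
```

Emit:
play_rows:
  plan: "5 0 0 0.05 0 0 0;5 0 0 0.05 0 0 0;5 0 0 0 0 0 0"

```text
t: 7.88
ee_pos: [600.5, 109.4, 47.1]
orientation: [2.101, 2.336, 0.001]
ft_force: [-3.3, 0.1, 7.2]
width: 59.0
```

Emit:
play_rows:
  plan: "8 0 0 0 0 0 0;8 0 0 0 0 0 0;8 0 0 0 0 0 0;8 0 0 0 0 0 0;8 0 0 -1 0 0 0;8 0 0 -2.2 0 0 0;8 0 0 -3 0 0 0;8 0 0 -3 0 0 0;8 0 0 -3 0 0 0;8 -2 -2.4 0 0 0 0;8 -2.8 -3.3 0 0 0 0;8 -2.8 -3.3 0 0 0 0;8 -2.8 -3.3 0 0 0 0;8 -2.8 -3.3 0 0 0 0;8 -1.7 -2.2 0 0 0 0;8 -1 -1.2 0 0 0 0;8 0 0 0 0 0 0;8 0 0 0 0 0 0"

```text
t: 10.12
ee_pos: [429.2, -68.5, 168.5]
orientation: [2.1, 2.335, 0.001]
ft_force: [-0.1, 0.8, 0.6]
width: 80.3
```

Run:
```python
from h import *
im=snap('wrist','w3'); s=snap('scene','s3'); go(428.5,-69,65,6)
a=cv2.imread('pics/w3.png'); b=cv2.imread('pics/s3.png')[100:300,230:430]
cv2.imwrite('pics/m3.png',np.hstack([cv2.resize(a,(480,300)),cv2.resize(b,(300,300),interpolation=cv2.INTER_CUBIC)]))
```

```text
pos [429.  -68.4 168.3] jaw 6.1 tilt z [ 0.001  0.    -1.   ] w 79.9 F [-0.7  0.2 -0.2] t 10.22 q6 -0.29
  shift cm [-0.06 -0.06 10.33] turn z deg 0.1
```

View pics/m3.png

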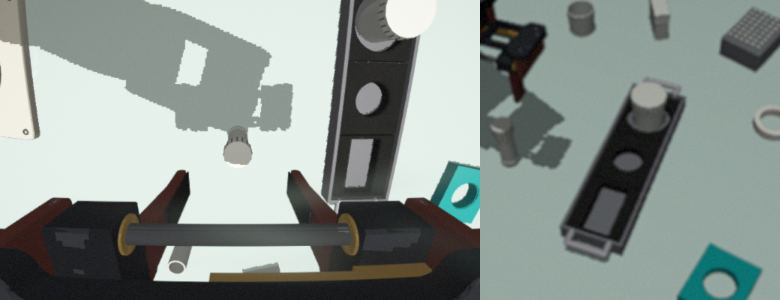

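Run:
```python
from h import *
im=dict(np.load('w3.npz'))
c=im['pixels'][150:240,270:370,::-1]
print('tube',at_z(im,317,203,95))
for z in (5,23): print('btube',at_z(im,494,131,z))
for z in (5,23): print('bbox',at_z(im,482,216,z))
```

```text
tube [428.22008354 -65.97427976  95.        ]
btube [619.03751636   9.57328833   5.        ]
btube [608.03653831   9.64522834  23.        ]
bbox [632.17251778 -90.83647223   5.        ]
bbox [620.444704   -85.20827842  23.        ]
```

Emit:
play_rows:
  plan: "8 0 0 2 0 0 0;8 0 0 2.8 0 0 0;8 0 0 2.8 0 0 0;8 0 0 2.0 0 0 0;8 0 0 0.75 0 0 0;8 0 0 0 0 0 0;2 0 0 0 0 0 0;2 0 0 0 0 0 0;2 0 0 0 0 0 0;2 0 0 0 0 0 0;2 0 0 0 0 0 0;2 0 0 0 0 0 0;2 0 0 0 0 0 0;2 0 0 0 0 0 0"

```text
t: 11.98
ee_pos: [428.2, -68.8, 64.7]
orientation: [2.101, 2.336, 0.0]
ft_force: [-0.1, -0.1, 2.7]
width: 32.0
```

Run:
```python
from h import *
go(612,9,150,6)
```

```text
pos [428.2 -68.8  64.7] jaw 6.1 tilt z [ 0. -0. -1.] w 32.0 F [-0.1 -0.1  2.7] t 11.97 q6 -0.29
  shift cm [ 5.8  19.1  -8.53] turn z deg 0.1
```

Emit:
play_rows:
  plan: "2 0 0 -0.5 0 0 0;2 0 0 -1.5 0 0 0;2 0 0 -2 0 0 0;2 0 0 -2 0 0 0;2 0 0 -1.8 0 0 0;2 0 0 -0.7 0 0 0;2 0.3 1 0 0 0 0;2 0.6 2 0 0 0 0;2 0.8 2.5 0 0 0 0;2 0.8 2.6 0 0 0 0;2 0.8 2.6 0 0 0 0;2 0.8 2.6 0 0 0 0;2 0.7 2.5 0 0 0 0;2 0.6 2 0 0 0 0;2 0.4 1.3 0 0 0 0;2 0 0 0 0 0 0;2 0 0 0 0 0 0"

```text
t: 14.1
ee_pos: [611.3, 9.0, 149.2]
orientation: [-2.1, -2.335, 0.001]
ft_force: [-0.2, -1.1, -0.5]
width: 32.4
```

Run:
```python
from h import *
im=snap('wrist','w4'); snap('top','t4'); snap('scene','s4'); go(612,9,69.7,6)
a=cv2.imread('pics/w4.png'); b=cv2.imread('pics/s4.png')[120:280,260:420]
cv2.imwrite('pics/m4.png',np.hstack([cv2.resize(a,(480,300)),cv2.resize(b,(300,300),interpolation=cv2.INTER_CUBIC)]))
```

```text
pos [611.4   8.8 149.7] jaw 6.0 tilt z [-0. -0. -1.] w 32.6 F [ 0.7 -0.4 -0.3] t 14.25 q6 -0.11
  shift cm [0.02 0.06 8.  ] turn z deg 0.0
```

View pics/m4.png

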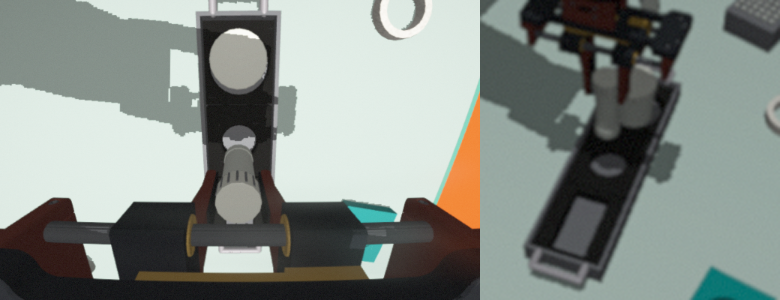

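The tube hangs upright, in line with its pocket (238,137); the cup sits in its own (238,60).

Emit:
play_rows:
  plan: "2 0 0.05 1.5 0 0 0;2 0 0 2 0 0 0;2 0 0 2 0 0 0;2 0 0 1.3 0 0 0;2 0 0 0.5 0 0 0;2 0 0 0.3 0 0 0;2 0 0 0.2 0 0 0;2 0 0 0.15 0 0 0;2 0 0 0 0 0 0"

```text
t: 15.38
ee_pos: [612.7, 9.1, 70.5]
orientation: [2.101, 2.336, 0.001]
ft_force: [0.5, -0.0, -1.0]
width: 32.2
```

Emit:
play_rows:
  plan: "2 0 0 0.06 0 0 0;2 0 0 0.05 0 0 0;2 0 0 0 0 0 0"

```text
t: 15.75
ee_pos: [612.8, 9.1, 69.8]
orientation: [2.1, 2.335, 0.001]
ft_force: [-1.0, -0.7, 5.1]
width: 32.6
```

Emit:
play_rows:
  plan: "6.5 0 0 0 0 0 0;6.5 0 0 0 0 0 0;6.5 0 0 0 0 0 0;6.5 0 0 0 0 0 0;6.5 0 0 -1 0 0 0;6.5 0 0 -3 0 0 0;6.5 0 0 -3.5 0 0 0;6.5 0 0 -3.5 0 0 0;6.5 4.4 -0.85 0 0 0 0;6.5 4.4 -0.85 0 0 0 0;6.5 4.4 -0.85 0 0 0 0;6.5 4.4 -0.85 0 0 0 0;6.5 4.4 -0.85 0 0 0 0;6.5 4.4 -0.85 0 0 0 0;6.5 4.3 -0.8 0 0 0 0;6.5 4.3 -0.8 0 0 0 0;6.5 0 0 0 0 0 -9.6;6.5 0 0 0 0 0 -9.6;6.5 0 0 0 0 0 -9.6;6.5 0 0 0 0 0 0"

```text
t: 18.25
ee_pos: [508.9, 350.2, 179.7]
orientation: [1.456, 2.784, 0.001]
ft_force: [-0.4, 0.3, -1.0]
width: 65.2
```

Run:
```python
from h import *
im=snap('wrist','w5'); snap('scene','s5'); go(509,350,40,34.8)
a=cv2.imread('pics/w5.png'); b=cv2.imread('pics/s5.png')[80:280,260:420]
cv2.imwrite('pics/m5.png',np.hstack([cv2.resize(a,(560,350)),cv2.resize(b,(240,350),interpolation=cv2.INTER_CUBIC)]))
```

```text
pos [508.9 350.1 179.5] jaw 34.7 tilt z [ 0.  0. -1.] w 64.8 F [-0.9 -0.3  0.2] t 18.35 q6 -0.02
  shift cm [-1.000e-02 -1.000e-02  1.395e+01] turn z deg -0.1
```

View pics/m5.png

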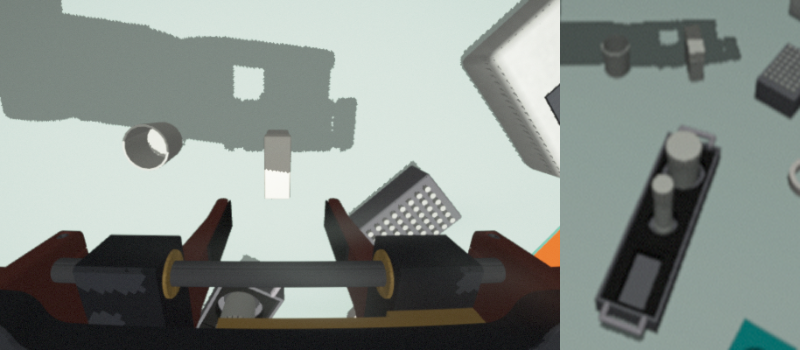

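Run:
```python
from h import *
im=dict(np.load('w5.npz'))
k=640/560
c=[at_z(im,u*k,v*k,66)[:2] for u,v in[(265,138),(291,138),(290.5,198),(264.5,198)]]
c=np.array(c); print(c.round(1), c.mean(0))
```

```text
[[477.7 371. ]
 [500.9 387.1]
 [541.4 329.6]
 [516.5 312.3]] [509.12807805 349.98326738]
```

Emit:
play_rows:
  plan: "6.5 0 0 2 0 0 0;6.5 0 0 3 0 0 0;6.5 0 0 3 0 0 0;6.5 0 0 3 0 0 0;6.5 0 0 2.2 0 0 0;6.5 0 0 0.9 0 0 0;6.5 0 0 0 0 0 0;2 0 0 0 0 0 0;2 0 0 0 0 0 0;2 0 0 0 0 0 0;2 0 0 0 0 0 0;2 0 0 0 0 0 0;2 0 0 0 0 0 0"

```text
t: 19.98
ee_pos: [509.0, 350.2, 38.4]
orientation: [1.454, 2.785, 0.001]
ft_force: [-0.9, 0.1, 4.4]
width: 29.9
```

Run:
```python
from h import *
go(623.5,-91.5,185,6.1)
```

```text
pos [509.  350.2  38.4] jaw 34.9 tilt z [ 0.  0. -1.] w 29.9 F [-0.9  0.1  4.4] t 19.98 q6 -0.03
  shift cm [-42.78 -15.85 -14.67] turn z deg 28.8
```

Emit:
play_rows:
  plan: "2 0 0 -0.5 0 0 0;2 0 0 -1.5 0 0 0;2 0 0 -2.5 0 0 0;2 0 0 -3 0 0 0;2 0 0 -3 0 0 0;2 0 0 -2.5 0 0 0;2 0 0 -1.3 0 0 0;2 0 0 -0.4 0 0 0;2 -1 -0.4 0 0 0 0;2 -2 -0.7 0 0 0 0;2 -3 -1.1 0 0 0 0;2 -3.5 -1.3 0 0 0 0;2 -3.5 -1.3 0 0 0 0;2 -3.5 -1.3 0 0 0 0;2 -3.5 -1.3 0 0 0 0;2 -3.5 -1.3 0 0 0 0;2 -3.5 -1.3 0 0 0 0;2 -3.5 -1.3 0 0 0 0"

```text
t: 22.22
ee_pos: [589.9, 32.5, 184.2]
orientation: [-1.454, -2.783, 0.002]
ft_force: [0.4, 0.3, -1.5]
width: 29.8
```

Emit:
play_rows:
  plan: "2 -3.5 -1.3 0 0 0 0;2 -3.5 -1.3 0 0 0 0;2 -2.5 -0.9 0 0 0 0;2 -1.5 -0.6 0 0 0 0;2 -0.8 -0.4 0 0 0 0;2 0 0 0 0 0 3;2 0 0 0 0 0 6;2 0 0 0 0 0 6;2 0 0 0 0 0 6;2 0 0 0 0 0 5;2 0 0 0 0 0 2.8;2 0 0 0 0 0 0;2 0 0 0 0 0 0"

```text
t: 23.85
ee_pos: [620.9, -87.1, 185.0]
orientation: [-2.099, -2.337, 0.0]
ft_force: [-0.5, 0.6, -1.0]
width: 30.1
```

Run:
```python
from h import *
im=snap('wrist','w6'); snap('scene','s6'); go(623,-91.5,43.4,6.1)
a=cv2.imread('pics/w6.png'); b=cv2.imread('pics/s6.png')[80:280,260:420]
cv2.imwrite('pics/m6.png',np.hstack([cv2.resize(a,(560,350)),cv2.resize(b,(240,350),interpolation=cv2.INTER_CUBIC)]))
```

```text
pos [621.  -87.2 185. ] jaw 6.1 tilt z [-0.  0. -1.] w 29.8 F [0.3 0.3 0.2] t 23.95 q6 -0.27
  shift cm [-0.45  0.16 14.16] turn z deg 0.0
```

View pics/m6.png

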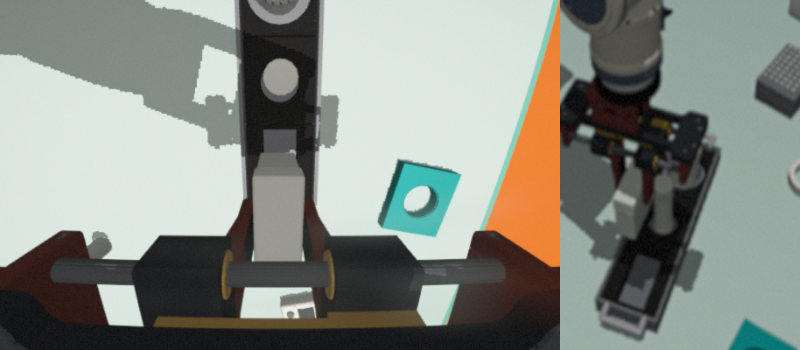

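Emit:
play_rows:
  plan: "2 -0.25 0.1 0.5 0 0 0;2 -0.2 0.1 1.5 0 0 0;2 0 0 2.5 0 0 0;2 0 0 3 0 0 0;2 0 0 2.5 0 0 0;2 0 0 1 0 0 0;2 0 0 0.5 0 0 0;2 0 0 0.5 0 0 0;2 0 0 0.5 0 0 0;2 0 0 0.5 0 0 0;2 0 0 0.5 0 0 0;2 0 0 0.3 0 0 0;2 0 0 0.2 0 0 0;2 0 0 0 0 0 0"

```text
t: 25.7
ee_pos: [623.5, -91.6, 45.0]
orientation: [-2.101, -2.336, 0.0]
ft_force: [-0.7, 0.4, -0.7]
width: 29.7
```

Emit:
play_rows:
  plan: "2 0 0 0.08 0 0 0;2 0 0 0.06 0 0 0;2 0 0 0.06 0 0 0;2 0 0 0 0 0 0"

```text
t: 26.2
ee_pos: [623.6, -91.6, 43.4]
orientation: [2.101, 2.336, 0.0]
ft_force: [-1.4, 0.5, 2.9]
width: 30.0
```

Contact at the expected height (43.4). Release, lift and move clear.

Emit:
play_rows:
  plan: "6.5 0 0 0 0 0 0;6.5 0 0 0 0 0 0;6.5 0 0 0 0 0 0;6.5 0 0 0 0 0 0;6.5 0 0 -1 0 0 0;6.5 0 0 -3 0 0 0;6.5 0 0 -4 0 0 0;6.5 0 0 -4 0 0 0;6.5 0 0 -3 0 0 0;6.5 -2 -3 0 0 0 0;6.5 -2 -4 0 0 0 0;6.5 -2 -4 0 0 0 0;6.5 -2 -4 0 0 0 0;6.5 0 0 0 0 0 0;6.5 0 0 0 0 0 0"

```text
t: 28.08
ee_pos: [483.7, -187.1, 193.9]
orientation: [2.1, 2.334, 0.001]
ft_force: [-0.4, 0.1, 0.4]
width: 65.0
```

Run:
```python
from h import *
t=snap('top','t7'); snap('scene','s7'); print(get_obs()['ft_force'],get_obs()['t'])
a=cv2.imread('pics/t7.png')[150:320,130:470]; b=cv2.imread('pics/s7.png')[80:300,150:420]
cv2.imwrite('pics/m7.png',np.vstack([cv2.resize(a,(600,300),interpolation=cv2.INTER_CUBIC),cv2.resize(b,(600,300),interpolation=cv2.INTER_CUBIC)]))
p=cv2.GaussianBlur(t['pixels'],(3,3),0).astype(int)
for n,x,y,z in[('cup',600,110,73),('tube',612,9,100),('box',623,-91,71)]:
    Rm=rot(t['attitude']); K=np.array([[t['fx'],0,t['cx']],[0,t['fy'],t['cy']],[0,0,1]])
    q=cv2.projectPoints(np.array([[x,y,z]],float),cv2.Rodrigues(Rm.T)[0],-Rm.T@np.array(t['eye']),K,np.array(t['distortion']))[0][0,0]
    u,v=q.round().astype(int); w=t['range_z'][v-2:v+3,u-2:u+3]
    print(n,u,v,'top z',at_r(t,u,v).round(1),'range spread',np.ptp(w).round(1))
```

```text
[ 1.39726354  0.34471118 -0.8970428 ] 28.175
cup 262 187 top z [600.4 109.8  74.5] range spread 8.3
tube 306 180 top z [613.4   9.2  97. ] range spread 6.3
box 349 179 top z [623.8 -90.3  69.1] range spread 11.7
```

View pics/m7.png

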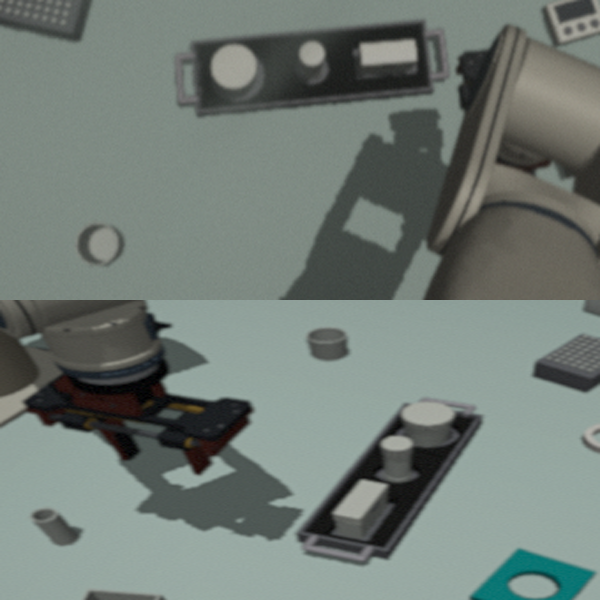

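The picture shows all three in their pockets and upright: cup (235,65), tube (312,55) and box (388,55). The open cup, tube and box are undisturbed. Handing in.

```bash
python3 -c "
from workcell import *
print(close_job())"
```

```text
the job is handed in; nothing more can be done
None
```

I packed the lidded cup, then the capped tube, then the lidded slide box into their caddy inserts, and handed the job in at about 28 s of the 109 s allowed.

- **Seating:** Each container was lowered to contact at about 5 mm above its bench pick-up height, which matches the pocket floor. The largest force I read was about 7 N.
- **Last pictures:** The top and scene views show all three upright in the right pockets, with the arm clear. The measured lid heights were 74.5, 97 and 69 mm, against 73, 100 and 71 mm expected. The range readings spread by 6–12 mm, so these differences are within the noise.
- **Open containers:** I never went near the open cup, tube and box. The last pictures show the open cup and open tube standing where they were. Only the edge of the open box was in view, so it was not fully rechecked.
- **Disagreement:** The top and wrist cameras differed by up to 4 mm on the cup and tube positions. That was within the 8 mm pocket clearance.

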